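# Load the ring clamp and hang the bin on the louvred panel

### The arm

A 6-joint arm with a two-finger parallel gripper is mounted at the origin on the work surface. World frame = base frame: x ahead of the robot, y to its left, z up, the work surface at z = 0. Lengths are in mm, angles in rad, forces in N, time in s.
With the tool pointing down it reaches from about 400 to 825 mm from the base axis. Payload 7 kg.
Tool frame: the origin (TCP) lies on the centre line of the jaws, within the pads' length; the fingertips stand arm.nose_length ahead of it and the grasp point (between the pads) is the TCP (arm.nose_length is the distance from the TCP to the fingertips, in mm); z points along the fingers, y is the line along which they close (so a half turn about z gives the same grasp; the last joint's range is limited). The gripper opens to 85 mm and grips with 20 to 120 N. Pads are 22 mm wide; open, the fingers measure 114 mm over their backs; the gripper's body (76 mm by 85 mm) begins 54 mm behind the grasp point. The pads swing forward as they close: fully open they stand 13 mm farther back than shut.
Start: joints at [-1.054, 0.359, 0.012, 0, -1.224, -0.288], TCP at [153.071, -657.392, 250.302] pointing down, gripper open.
Joint ranges: [-3.07, 3.07], [-1.43, 2.12], [-1.02, 1.25], [-3.03, 1.67], [-3.05, -0], [-3.03, 3.03]. Speed limits (rad/s): [2.39, 2.39, 3.01, 3.14, 3.14, 3.14].

### API

Orientations are given as a rotation vector (axis times angle).
In Python, from station import monitor, cams, order, arm gives the robot as it stands.
- The arm moves only by the shell command python3 -m crank 'ROWS' [OPENING] [FORCE]. ROWS is JSON, a list of rows, each a list of 6 numbers: the shift along the world's x, y, z in mm, then the turn, a rotation vector about the world's x, y, z in degrees. In form: [[x, y, z, wx, wy, wz], ...]. A call has 1 to 5 rows; each row is the pose to reach, as a shift and turn from the pose commanded when the call began; what a row does not reach only later rows make up. A row lasts 1/10 s, in which the tool goes at most 50 mm and 8.59 degrees, less where a joint would pass 70% of its speed; a pose out of reach is approached as far as the arm can. A call with a gripper value outside its range is refused whole. OPENING is the closure in counts, from 0 (fully open) to 255 (shut), set as the call begins (- or left out, the last holds). The fingers move at their own pace and stop on an object; FORCE is the grip in N (left out, the last holds). Time passes only in rows, so rows that repeat a pose let the fingers close. It gives the time, the measured TCP pose, the force, the opening and the grip force at its end, in the units of the state.
- monitor.observe(): the state, without advancing time (a new reading comes with each control period).
- cams.get_image(name): name is "scene" or "top"; returns the picture (480x640x3 uint8, red, green, blue); there is no depth.
- cams.camera_info(name): a dict with "vertical_fov" (degrees; the focal length in pixels is half the picture's height over the tangent of half this angle, whatever the lens; pixels are square), "cx", "cy" (the principal point, pixels), "R" (3x3) and "t" (3): a world point X has camera coordinates R X + t. Camera axes: x right, y down, z forward; pixel columns grow to the right and rows downward; lengths in mm; the calibration is good to about 2 mm. A picture is of the moment at which its call begins. camera_info takes no time and is no camera call.
- order.job_done(): hands the job in; it is judged then, once.
The state is a dict: "clock": time; "joint_positions": joint angles; "joint_vel": joint speeds; "tau": joint torques, N m; "position": TCP position; "tcp_rot": TCP orientation; "wrist_force": force on the tool from outside, world axes, zero at the start; "moment": the same for the moment, N m; "gripper_width": finger opening in mm; "finger_force": force on a finger pad.
Only numpy, scipy, OpenCV 4.12 (cv2) and the standard library are available. Lean on these libraries where they do the work, as an engineer would, in place of code of your own. Each camera call takes 0.05 s, during which the arm holds its last target. There are 200 camera calls.

### The job

Put the wooden ring clamp into the lipped steel bin where it stands on the bench. Then lift the bin over the top louvre of the panel and let it down so that its lip catches behind that louvre, hanging freely in the gap between the two bins already there with the clamp still inside. Leave the jar, the bowl and the hammer where they are.

Things in the scene. Friction and masses are not known exactly. Their poses are not given: they have to be found in the camera images.
- bin: Loose open steel bin, 0.32 to 0.54 kg, standing on the bench. Origin under its centre, z up, +x to its lipped back. 200 mm along y, 120 mm along x; floor 4 mm, walls 3-4 mm; sides 45 mm high, front 35 mm; back (outer face x = +60 mm) has a middle plate 120 mm wide rising to 93 mm. A divider handle parts it into two compartments, 91 (y) x 113 mm (x), centres at y = +-52 mm.
- bin_handle (a point): Grip point of the bin's wooden divider handle, which is 12 mm thick (y) and 80 mm long (x) in its upper part and rises to 75 mm above the bin's underside. The point is 60 mm above the underside, over the bin's centre; axes as the bin's. The empty bin balances within 10 mm of it.
- bin_lip (a point): Lower edge, mid-width, of the bin's lip: 120 mm wide (y), it runs back (+x) from the top of the bin's back, underside 90 mm above the bin's underside, then turns down 18 mm as a tongue 3 mm thick, with 14 mm clear between tongue and back. The point is on the tongue's mid-plane at x = +75.5, y = 0, z = 72 mm in the bin's axes, which it shares.
- clamp_center (a point): Centre of the loose wooden ring clamp (60 to 125 g): a waisted bar 100 mm long (x), 30 mm wide at the ends, 24 mm wide (y) over its 40 mm middle with a brass band, 30 mm high. It lies flat on the bench, this point 15 mm up. x along its length, z up; alike either way round.
- rail_mid (a point): Middle of the upper edge of the panel's top louvre, 210 mm above the bench. x points into the panel from its working side, y along the louvre, z up. The louvre is an upright blade 4 mm thick (x -2 to +2 mm here), 400 mm long; behind it a slot 16 mm wide and 35 mm deep, up to the back sheet, whose top is 5 mm above the edge. The bin hangs right with its x along this x.
- panel: Fixed panel, dark sheet with three bare-metal louvres, 420 mm long (y), axes as rail_mid; origin on the bench below the top blade's front face. Lower blades, fronts in the same plane, have edges at 130 and 60 mm. Two small fixed bins (70 mm wide, reaching 85 mm in front, tops level with the top blade) hang at y = +-170 mm: a 270 mm gap between. The hung bin settles with its nose a few degrees down.
- clamp: The same ring clamp; origin at the centre of its underside.
- jar: Loose glass jar with steel lid, 52 mm across, 75 mm high, standing; origin under its centre. To be left alone.
- bowl: Loose white ceramic bowl, 90 mm across, 35 mm high; origin under its centre. To be left alone.
- hammer: Loose hammer, about 200 mm long, lying; x along its handle towards the head. To be left alone.
There are look-alikes about, which are no part of the job. Of the things that look like the bin, take the one that is nearest to the robot's base at the start.

How it is judged (in metres and radians):
On the way, in this order (a step that is already met when the one before it is completed fails the run):
1. The ring clamp lies in the bin, let go, while the bin stands on the bench (x of clamp_center in the frame of bin_handle between -0.056 and 0.056 m and y of clamp_center in the frame of bin_handle between -0.097 and 0.097 m and z of clamp_center in the frame of bin_handle between -0.055 and -0.018 m and height (world z) of bin below 0.01 m and contact force between the fingers and clamp below 0.1 N and linear speed of clamp below 0.03 m/s), for 0.2 s.
2. The bin is lifted so that its lip is above the top louvre, the clamp inside (x of clamp_center in the frame of bin_handle between -0.056 and 0.056 m and y of clamp_center in the frame of bin_handle between -0.097 and 0.097 m and z of clamp_center in the frame of bin_handle between -0.055 and -0.018 m and height (world z) of bin_lip above 0.212 m), for 0.1 s.
At the end, for the whole second after the job is handed in: The bin hangs at rest, released, on the top louvre: lip edge in the slot, 10 to 26 mm below the blade edge, within 50 mm of the gap's middle; bin tilted under 0.22 rad and in line with the panel within 0.22 rad; the ring clamp at rest inside it (x of bin_lip in the frame of rail_mid between 0.001 and 0.018 m and y of bin_lip in the frame of rail_mid between -0.05 and 0.05 m and z of bin_lip in the frame of rail_mid between -0.026 and -0.01 m and x of clamp_center in the frame of bin_handle between -0.056 and 0.056 m and y of clamp_center in the frame of bin_handle between -0.097 and 0.097 m and z of clamp_center in the frame of bin_handle between -0.055 and -0.018 m and angle between bin's own z axis and vertical below 0.22 rad and angle between the x axis of bin and the x axis of rail_mid, either way round below 0.22 rad and linear speed of each of bin, clamp below 0.02 m/s and angular speed of bin below 0.1 rad/s and contact force between bin and the fingers below 0.1 N); the robot touches nothing.
It fails at once if The jar is pushed more than 40 mm from its place (distance of jar from where it was at the start of the episode above 0.04 m).
It fails at once if The bowl is pushed more than 40 mm from its place (distance of bowl from where it was at the start of the episode above 0.04 m).
It fails at once if The hammer is pushed more than 40 mm from its place (distance of hammer from where it was at the start of the episode above 0.04 m).
It also fails if it takes over 51 s, if anything falls off the work surface, if the arm or the gripper's body presses on something with over 40 N, if the wrist force passes 120 N, or if a joint passes its speed limit or range.

## Working session

There is one attempt and no reset: what is moved stays moved. The work goes in short steps, Python scripts to look and compute and a shell command to move; the robot and the scene stay as the last step left them, time stands still between calls to the robot, and variables do not carry over. Pictures are saved under pics/ and viewed, at most 13 in all, crops included, and the job is handed in when it is done.

```bash
ls; mkdir -p pics; python3 - <<'E'
from station import monitor,cams,order,arm
import cv2
print(arm.nose_length); s=monitor.observe(); print(s)
for n in("scene","top"):
    cv2.imwrite(f"pics/{n}0.png",cams.get_image(n)[:,:,::-1]); print(n,cams.camera_info(n))
E
```

```text
pics
19.0
{'clock': 0.0, 'joint_positions': array([-1.05391806e+00,  3.59362735e-01,  1.10453653e-02, -3.29219233e-04,
       -1.22407528e+00, -2.88104750e-01]), 'joint_vel': array([ 0.00015853,  0.00117141, -0.00102332,  0.00223823,  0.00253184,
        0.00183879]), 'tau': array([ 1.51833243e-03, -5.83327138e+01,  2.93426174e+01,  6.93653047e+00,
       -5.69499374e-03, -2.82843914e-06]), 'position': array([ 152.95069686, -656.98311191,  249.37716031]), 'tcp_rot': array([ 3.58359521e-01, -3.12074307e+00, -2.49730965e-03]), 'wrist_force': array([0.88595254, 0.58706369, 0.13616933]), 'moment': array([-0.00837951,  0.04582123, -0.07506647]), 'finger_force': 0.0, 'gripper_width': 85.34787056227442}
scene {'vertical_fov': 50.05982931842267, 'cx': 318.5226444769944, 'cy': 235.42944762767254, 'R': array([[-0.01993275,  0.9997934 , -0.0039802 ],
       [ 0.81577521,  0.01396217, -0.57820054],
       [-0.57802552, -0.01477208, -0.81588497]]), 't': array([ -83.25096351, -385.51922014, 1808.45506793])}
top {'vertical_fov': 47.54113310290015, 'cx': 324.1140189009976, 'cy': 234.43679557815742, 'R': array([[ 0.02541783, -0.99960668, -0.01185024],
       [-0.9945128 , -0.02408141, -0.10180555],
       [ 0.10148013,  0.01437289, -0.99473373]]), 't': array([  73.50713491,  565.28050693, 1695.47324321])}
```

View pics/scene0.png

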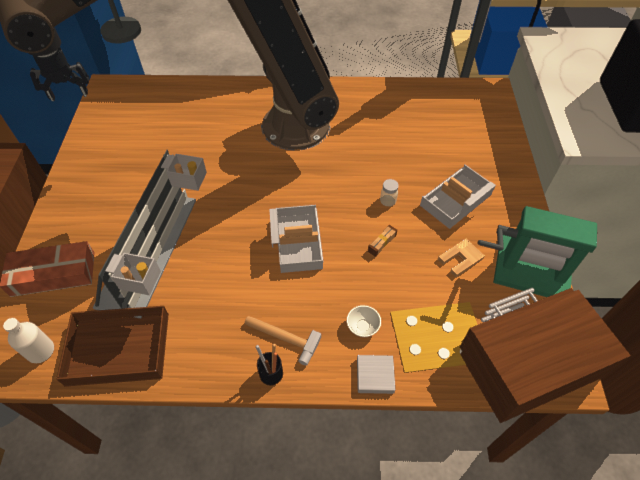

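View pics/top0.png

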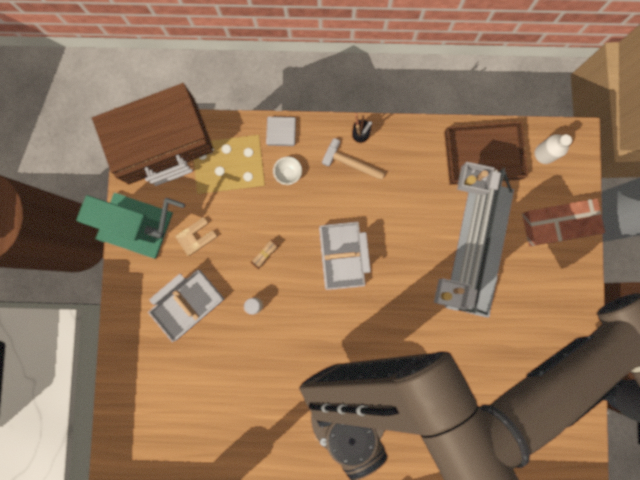

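Scene: the bin candidates are at scene (297,238)/top (344,255) and scene (458,195)/top (186,305). The clamp candidates are the banded bar at scene (382,240)/top (265,253) and the U-shaped wooden piece at scene (460,257)/top (195,236). The panel is at top (478,240), its louvres facing left (towards the bin). Next I'll compute distances and check a crop.

```bash
cat > h.py <<'E'
import numpy as np, cv2
from station import monitor,cams,order,arm
def K(n):
    c=cams.camera_info(n); f=240/np.tan(np.radians(c["vertical_fov"])/2)
    return f,c["cx"],c["cy"],np.array(c["R"]),np.array(c["t"])
def ray(n,p,z):
    f,cx,cy,R,t=K(n); d=R.T@np.array([(p[0]-cx)/f,(p[1]-cy)/f,1]); o=-R.T@t
    return (o+d*(z-o[2])/d[2])
def proj(n,X):
    f,cx,cy,R,t=K(n); c=R@np.asarray(X,float)+t; return np.array([cx+f*c[0]/c[2],cy+f*c[1]/c[2]])
E
python3 - <<'E'
from h import *
for nm,a,b,z in (("bin",(344,255),(297,238),30),("bin2",(186,305),(458,195),30),("clamp",(265,253),(382,240),15),("jar",(252,306),(390,187),60),("bowl",(287,170),(364,322),30)):
    print(nm,ray("top",a,z).round(),ray("scene",b,z).round())
top=cv2.imread("pics/top0.png"); sc=cv2.imread("pics/scene0.png")
A=cv2.resize(top[205:305,240:385],None,fx=4,fy=4,interpolation=cv2.INTER_CUBIC)
cv2.imwrite("pics/c1.png",A)
B=cv2.resize(top[150:330,425:525],None,fx=3.3,fy=3.3,interpolation=cv2.INTER_CUBIC)
C=cv2.resize(sc[140:320,90:215],None,fx=3.3,fy=3.3,interpolation=cv2.INTER_CUBIC)
cv2.imwrite("pics/c2.png",np.hstack([B,C]))
E
```

```text
bin [500.  23.  30.] [502.  31.  30.]
bin2 [331. 514.  30.] [332. 520.  30.]
clamp [501. 274.  15.] [495. 279.  15.]
jar [334. 303.  60.] [329. 308.  60.]
bowl [768. 212.  30.] [766. 217.  30.]
```

View pics/c1.png

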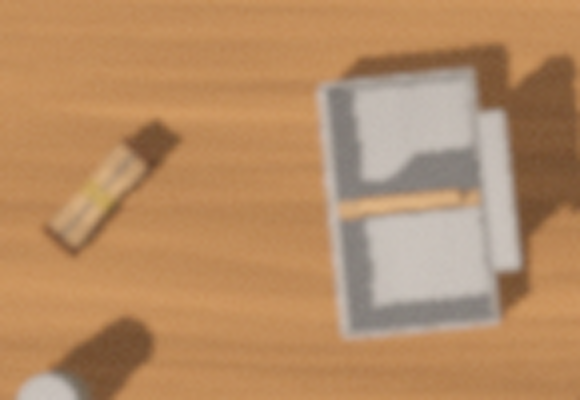

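View pics/c2.png

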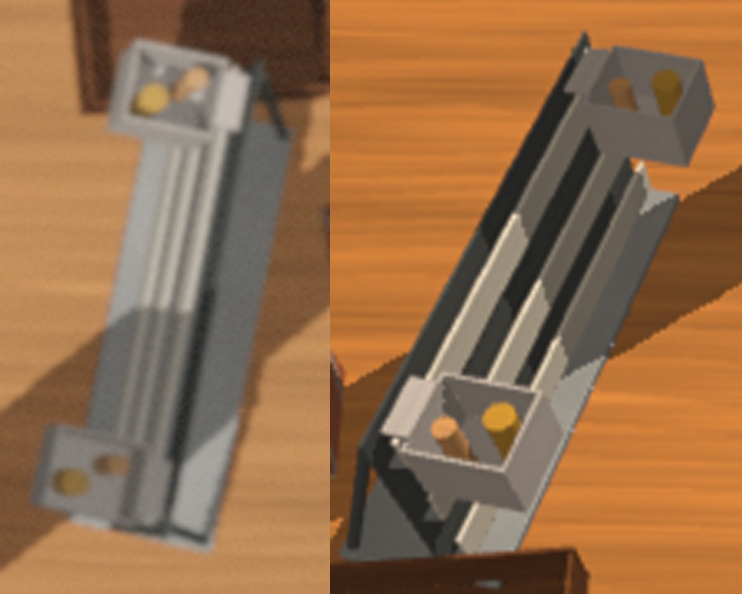

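c1 confirms the choice: the near bin (about 500 mm from base against 610 mm) with its lip on the right (-y side), and the banded bar as the clamp. c2 shows the three louvres between the two fixed bins, with the top one rightmost in the top view. Now for fine measurements.

```bash
python3 - <<'E'
from h import *
top=cv2.imread("pics/top0.png"); g=cv2.cvtColor(top,cv2.COLOR_BGR2GRAY)
for r in range(196,282,14): print(r,"460..507",g[r,460:507].tolist())
sc=cv2.imread("pics/scene0.png"); gs=cv2.cvtColor(sc,cv2.COLOR_BGR2GRAY)
for r in (185,200,215,230,245): print("s",r,"110..195",gs[r,110:196].tolist())
# bin rim corners
P=[(320,85),(473,68),(500,322),(345,338)]
W=[ray("top",(240+x/4-.4,205+y/4-.4),z) for (x,y),z in zip(P,(35,45,45,35))]
print(np.round(W,1)); print([np.linalg.norm(W[i][:2]-W[(i+1)%4][:2]).round() for i in range(4)])
for p in ((340,212),(478,198)): print("handle",ray("top",(240+p[0]/4,205+p[1]/4),75).round(1))
# clamp mask
hsv=cv2.cvtColor(top,cv2.COLOR_BGR2HSV)
for p in ((125,143),(150,162),(75,250),(47,228)): print("clamp top",ray("top",(240+p[0]/4-.4,205+p[1]/4-.4),30).round(1))
print("fixedbin inner corners",[ray("top",(425+x/3.3,150+y/3.3),210).round() for x,y in((108,130),(215,143),(50,425),(165,455),(130,40),(235,65),(35,500),(150,520))])
E
```

```text
196 460..507 [152, 152, 154, 150, 150, 149, 151, 152, 154, 162, 163, 164, 164, 163, 160, 158, 156, 166, 174, 162, 143, 141, 155, 169, 170, 147, 121, 126, 142, 160, 176, 173, 146, 105, 76, 64, 64, 78, 92, 98, 100, 99, 102, 101, 99, 99, 102]
210 460..507 [152, 152, 149, 148, 151, 155, 164, 171, 167, 168, 166, 166, 161, 154, 162, 175, 168, 145, 136, 152, 171, 176, 160, 127, 122, 141, 158, 175, 177, 152, 115, 84, 72, 68, 76, 88, 97, 99, 101, 100, 101, 104, 102, 101, 102, 101, 104]
224 460..507 [146, 147, 151, 161, 164, 164, 165, 167, 164, 161, 156, 164, 176, 173, 149, 137, 148, 169, 178, 163, 131, 119, 135, 152, 169, 179, 165, 126, 86, 73, 64, 72, 88, 98, 105, 102, 104, 101, 103, 102, 105, 105, 105, 104, 105, 106, 102]
238 460..507 [159, 160, 162, 160, 159, 158, 157, 154, 160, 175, 176, 154, 137, 148, 165, 178, 171, 138, 119, 128, 149, 168, 181, 171, 135, 95, 67, 53, 54, 59, 82, 91, 99, 101, 101, 101, 103, 104, 103, 102, 100, 101, 104, 103, 101, 99, 100]
252 460..507 [103, 101, 103, 102, 100, 104, 117, 123, 114, 106, 103, 108, 121, 118, 108, 95, 91, 99, 111, 119, 121, 109, 88, 66, 52, 49
[... 2457 characters left out ...]
0, 75, 72, 71, 70, 71, 82, 87, 124, 130, 130, 130, 129, 129, 130, 129, 130, 130, 130, 131, 131, 130]
[[589.6 102.4  35. ]
 [604.8 -17.6  45. ]
 [406.7 -42.4  45. ]
 [391.3  77.6  35. ]]
[np.float64(121.0), np.float64(200.0), np.float64(121.0), np.float64(200.0)]
handle [486.1  82.3  75. ]
handle [499.4 -23.2  75. ]
clamp top [540.3 255.5  30. ]
clamp top [525.7 235.2  30. ]
clamp top [454.8 291.9  30. ]
clamp top [471.6 314.7  30. ]
fixedbin inner corners [array([ 683., -292.,  210.]), array([ 674., -384.,  210.]), array([ 428., -243.,  210.]), array([ 405., -340.,  210.]), array([ 763., -311.,  210.]), array([ 743., -402.,  210.]), array([ 364., -231.,  210.]), array([ 350., -328.,  210.])]
```

```bash
python3 - <<'E'
from h import *
T=np.array([ray("top",p,210) for p in((490.3,196),(487.6,210),(484.9,224),(482.2,238),(479.5,252),(476.7,266),(474,280))])
S=np.array([ray("scene",p,210) for p in((156,185),(148,200),(140.1,215),(132,230),(124.3,245))])
for A in(T,S):
    k=np.polyfit(A[:,0],A[:,1],1); print(np.round(k,4),"y@x=560",np.polyval(k,560).round(1),"yaw of x",np.degrees(np.arctan2(-1,k[0])).round(1)); print(A.round(0).tolist())
# scene fixed bin inner corners C crop (330 offset for hstack)
for x,y in((480,378),(585,125),(430,375)): print(ray("scene",(90+(x-330)/3.3,140+y/3.3),210).round())
E
```

```text
[-1.956000e-01 -2.543279e+02] y@x=560 -363.8 yaw of x -101.1
[[666.0, -385.0, 210.0], [626.0, -377.0, 210.0], [586.0, -369.0, 210.0], [546.0, -361.0, 210.0], [506.0, -353.0, 210.0], [466.0, -345.0, 210.0], [427.0, -338.0, 210.0]]
[-1.988000e-01 -2.499028e+02] y@x=560 -361.2 yaw of x -101.2
[[462.0, -342.0, 210.0], [514.0, -352.0, 210.0], [563.0, -362.0, 210.0], [611.0, -372.0, 210.0], [657.0, -380.0, 210.0]]
[ 684. -346.  210.]
[ 436. -316.  210.]
[ 682. -384.  210.]
```

```bash
python3 - <<'E'
from h import *
for n,(x0,y0,x1,y1) in(("top",(245,232,285,275)),("scene",(360,218,405,265))):
    im=cv2.imread(f"pics/{n}0.png")[y0:y1,x0:x1]; h=cv2.cvtColor(im,cv2.COLOR_BGR2HSV)
    bg=np.median(im.reshape(-1,3),0); 
    m=((h[...,0]>22)&(h[...,0]<34)&(h[...,1]>110)).astype(np.uint8)
    ys,xs=np.nonzero(m); print(n,len(xs),xs.mean()+x0,ys.mean()+y0,ray(n,(xs.mean()+x0,ys.mean()+y0),28).round(1), xs.std(),ys.std())
E
python3 -m crank '[[140,190,50,0,0,40],[140,190,50,0,0,40],[140,190,50,0,0,40],[140,190,50,0,0,40],[140,190,50,0,0,40]]' 0
python3 -m crank '[[150,190,0,0,0,40],[150,190,0,0,0,40],[150,190,0,0,0,40],[150,190,0,0,0,40],[150,190,0,0,0,40]]'
```

```text
top 0 nan nan [nan nan nan] nan nan
scene 0 nan nan [nan nan nan] nan nan
clock: 0.6
position: [294.0, -465.4, 300.7]
tcp_rot: [-1.413, 2.806, -0.0]
wrist_force: [0.4, -0.5, -1.2]
gripper_width: 85.1
finger_force: 0.0
clock: 1.1
position: [444.0, -275.2, 300.3]
tcp_rot: [-2.288, 2.153, 0.0]
wrist_force: [-0.4, 0.5, 0.3]
gripper_width: 85.5
finger_force: 0.0<stdin>:6: RuntimeWarning: Mean of empty slice.
  ret = ret.dtype.type(ret / rcount)
  ret = _var(a, axis=axis, dtype=dtype, out=out, ddof=ddof,
  arrmean = um.true_divide(arrmean, div, out=arrmean,
  ret = ret.dtype.type(ret / rcount)
```

```bash
python3 -m crank '[[45,240,0,0,0,42],[45,240,0,0,0,42],[45,240,0,0,0,42],[45,240,0,0,0,42],[45,240,0,0,0,42]]'
python3 - <<'E'
from h import *
print(ray("top",(264.1,253.4),30).round(1))
sc=cv2.imread("pics/scene0.png")
cv2.imwrite("pics/c3.png",cv2.resize(sc[215:265,350:410],None,fx=10,fy=10,interpolation=cv2.INTER_CUBIC))
E
```

```text
clock: 1.6
position: [487.9, -35.1, 300.3]
tcp_rot: [-2.907, 1.19, -0.0]
wrist_force: [2.3, -0.8, 0.4]
gripper_width: 85.5
finger_force: 0.0
[498.5 275.4  30. ]
```

View pics/c3.png

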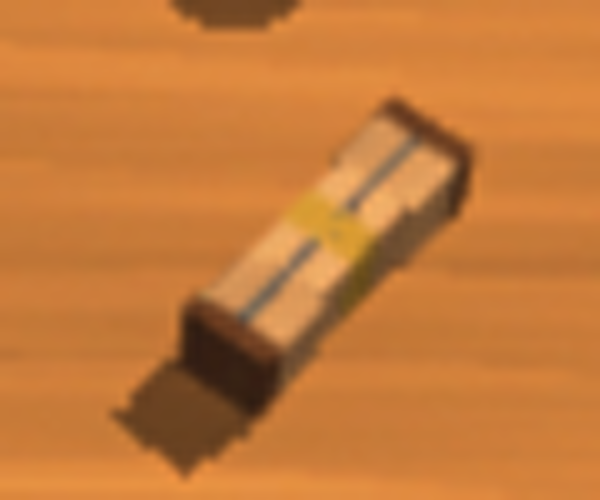

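c3 shows the clamp with dark end caps. Its band centre is at crop (335,218), i.e. scene (383.1,236.4).

```bash
python3 - <<'E'
from h import *
print(ray("scene",(383.1,236.4),30).round(1))
a=[ray("scene",(350+x/10-.4,215+y/10-.4),30) for x,y in((392,97),(468,150),(190,300),(275,350))]
e1=(a[0]+a[1])/2;e2=(a[2]+a[3])/2;d=e1-e2;print((e1+e2)[:2]/2,np.linalg.norm(d),np.degrees(np.arctan2(d[1],d[0])),np.linalg.norm(a[0]-a[1]))
s=monitor.observe();print(s["position"].round(1),s["joint_positions"].round(2))
from scipy.spatial.transform import Rotation as R
y=R.from_rotvec(s["tcp_rot"]).as_matrix()[:,1];print("tool y yaw",np.degrees(np.arctan2(y[1],y[0])))
E
```

```text
[492.5 281.1  30. ]
[494.2054012  280.27269309] 94.97567852332199 139.94861445290127 28.441439625313766
[487.9 -35.1 300.3] [ 0.33  0.02 -0.3  -0.   -1.25  0.46]
tool y yaw -134.5091211834529
```

```bash
python3 -m crank '[[8,220,-50,0,0,4.5],[8,220,-50,0,0,4.5],[8,220,-50,0,0,4.5],[8,220,-50,0,0,4.5],[8,220,-50,0,0,4.5]]'
python3 -m crank '[[0,93,-130,0,0,0],[0,93,-130,0,0,0],[0,93,-130,0,0,0],[0,93,-130,0,0,0],[0,93,-130,0,0,0]]'
python3 - <<'E'
from h import *
t=cams.get_image("top");s=cams.get_image("scene")
a=cv2.resize(t[200:300,220:310,::-1],None,fx=4,fy=4,interpolation=cv2.INTER_CUBIC);b=cv2.resize(s[190:290,330:430,::-1],None,fx=4,fy=4,interpolation=cv2.INTER_CUBIC)
cv2.imwrite("pics/c4.png",np.hstack([a,b]))
E
```

```text
clock: 2.1
position: [495.4, 185.6, 249.0]
tcp_rot: [2.949, -1.081, -0.001]
wrist_force: [-0.4, -1.2, -0.5]
gripper_width: 85.5
finger_force: 0.0
clock: 2.6
position: [495.1, 275.6, 118.3]
tcp_rot: [2.945, -1.081, -0.003]
wrist_force: [-0.6, -0.4, 0.8]
gripper_width: 85.7
finger_force: 0.0
```

View pics/c4.png

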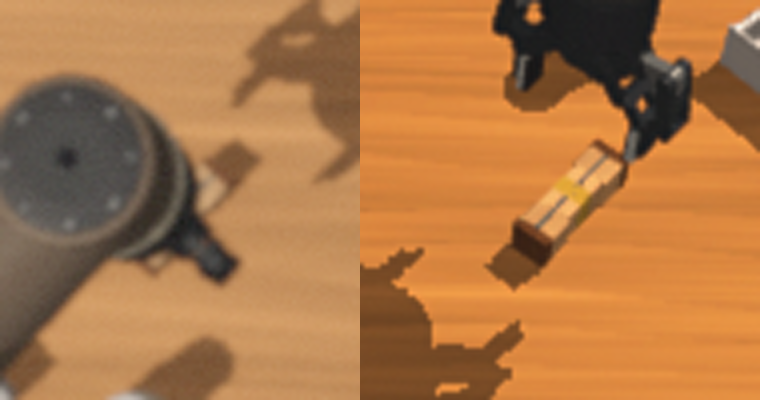

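c4 shows the clamp undisturbed under the open fingers, which straddle its waist, with the band at scene-crop (572,188). I'm going down.

```bash
python3 -m crank '[[0,1,-40,0,0,0],[0,1,-75,0,0,0],[0,1,-95,0,0,0],[0,1,-95,0,0,0],[0,1,-95,0,0,0]]'
python3 -m crank '[[0,0,0,0,0,0],[0,0,0,0,0,0],[0,0,0,0,0,0],[0,0,0,0,0,0],[0,0,0,0,0,0]]' 255 40
python3 -m crank '[[0,0,0,0,0,0],[0,0,0,0,0,0],[0,0,0,0,0,0]]'
```

```text
clock: 3.2
position: [497.1, 276.7, 27.1]
tcp_rot: [-2.946, 1.085, -0.002]
wrist_force: [0.4, 1.3, 0.6]
gripper_width: 85.5
finger_force: 0.0
clock: 3.7
position: [496.5, 277.1, 26.1]
tcp_rot: [-2.948, 1.084, -0.001]
wrist_force: [-1.4, -0.6, 6.5]
gripper_width: 22.7
finger_force: 40.7
clock: 4.0
position: [496.4, 277.1, 26.1]
tcp_rot: [-2.948, 1.084, -0.001]
wrist_force: [-1.3, -0.2, 5.8]
gripper_width: 23.1
finger_force: 40.7
```

```bash
python3 -m crank '[[0,0,40,0,0,0],[0,-20,90,0,0,-8],[10,-60,110,0,0,-16],[20,-100,110,0,0,-24],[30,-145,110,0,0,-32]]'
python3 -m crank '[[10,-40,0,0,0,-6],[22,-92,0,0,0,-10.4],[22,-92,0,0,0,-10.4],[22,-92,0,0,0,-10.4]]'
python3 - <<'E'
from h import *
t=cams.get_image("top");s=cams.get_image("scene")
a=cv2.resize(t[200:300,295:395,::-1],None,fx=4,fy=4,interpolation=cv2.INTER_CUBIC);b=cv2.resize(s[190:290,250:350,::-1],None,fx=4,fy=4,interpolation=cv2.INTER_CUBIC)
cv2.imwrite("pics/c5.png",np.hstack([a,b]))
E
```

```text
clock: 4.5
position: [526.6, 131.0, 136.6]
tcp_rot: [-2.529, 1.859, -0.001]
wrist_force: [0.4, 0.2, -1.3]
gripper_width: 23.6
finger_force: 39.8
clock: 4.9
position: [548.0, 38.1, 135.1]
tcp_rot: [2.354, -2.08, -0.001]
wrist_force: [-0.7, 0.7, -0.5]
gripper_width: 23.0
finger_force: 39.8
```

View pics/c5.png

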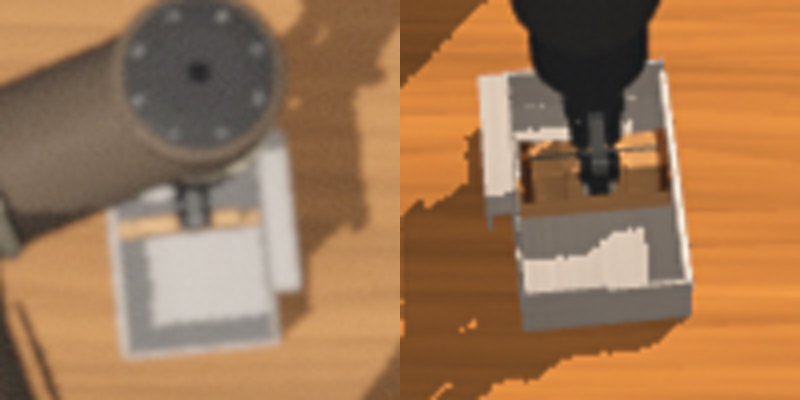

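c5 shows the clamp held level and about parallel to the bin, its end caps at scene crop x≈520 and 671. The near bin rim corners are at crop (525,292) and (690,285). I'll compare them in the same view.

```bash
python3 - <<'E'
from h import *
q=lambda x,y,z:ray("scene",(250+(x-400)/4-.4,190+y/4-.4),z).round(1)
print("cap outer ends, front lower edge z109:",q(522,205,109),q(671,190,109), "TCP proj",proj("scene",[548,38,124]))
print("rim near:",q(525,292,45),q(692,283,40)); print("rim far (L,R):",q(508,75,45),q(662,62,40))
p=lambda x,y,z:ray("top",(295+x/4-.4,200+y/4-.4),z).round(1)
print("top near-edge corners",p(122,357,40),p(280,343,45), "handle",p(120,228,75),p(258,215,75))
E
```

```text
cap outer ends, front lower edge z109: [568.  -9. 109.] [553.8  91.6 109. ] TCP proj [297.56520594 231.86451051]
rim near: [597.1  -9.2  45. ] [584.5 106.5  40. ]
rim far (L,R): [405.7 -33.9  45. ] [387.4  80.8  40. ]
top near-edge corners [392.  80.  40.] [405.9 -42.4  45. ] handle [490.3  83.6  75. ] [502.9 -21.9  75. ]
```

```bash
python3 -m crank '[[0,1,-35,0,0,0],[0,1,-65,0,0,0],[0,1,-85,0,0,0],[0,1,-97,0,0,0],[0,1,-102,0,0,0]]'
python3 -m crank '[[0,0,0,0,0,0],[0,0,0,0,0,0]]'
```

```text
clock: 5.5
position: [551.2, 43.0, 33.9]
tcp_rot: [-2.358, 2.07, -0.005]
wrist_force: [7.5, 0.0, 8.4]
gripper_width: 23.0
finger_force: 44.6
clock: 5.7
position: [549.2, 42.2, 33.9]
tcp_rot: [-2.357, 2.074, -0.002]
wrist_force: [2.9, 1.5, -0.9]
gripper_width: 23.1
finger_force: 44.6
```

```bash
python3 -m crank '[[0,0,0,0,0,0],[0,0,0,0,0,0],[0,0,0,0,0,0],[0,0,0,0,0,0]]' 135
python3 -m crank '[[0,0,15,0,0,0],[0,0,50,0,0,0],[0,0,95,0,0,0],[0,-3,140,0,0,0],[0,60,160,0,0,0]]'
python3 -m crank '[[0,50,0,0,0,0],[0,100,0,0,0,0],[0,150,0,0,0,0],[0,200,0,0,0,0]]'
python3 - <<'E'
from h import *
t=cams.get_image("top");s=cams.get_image("scene")
a=cv2.resize(t[205:305,295:395,::-1],None,fx=4,fy=4,interpolation=cv2.INTER_CUBIC);b=cv2.resize(s[190:290,250:350,::-1],None,fx=4,fy=4,interpolation=cv2.INTER_CUBIC)
cv2.imwrite("pics/c6.png",np.hstack([a,b]))
E
```

```text
clock: 6.1
position: [549.7, 41.6, 34.6]
tcp_rot: [-2.356, 2.074, -0.003]
wrist_force: [4.5, 1.8, 4.3]
gripper_width: 40.2
finger_force: 0.0
clock: 6.6
position: [548.6, 82.7, 193.4]
tcp_rot: [-2.35, 2.08, -0.004]
wrist_force: [1.0, 0.6, -0.8]
gripper_width: 40.2
finger_force: 0.0
clock: 7.0
position: [546.6, 286.7, 188.6]
tcp_rot: [2.356, -2.076, -0.001]
wrist_force: [0.7, -0.4, -0.5]
gripper_width: 40.1
finger_force: 0.0
```

View pics/c6.png

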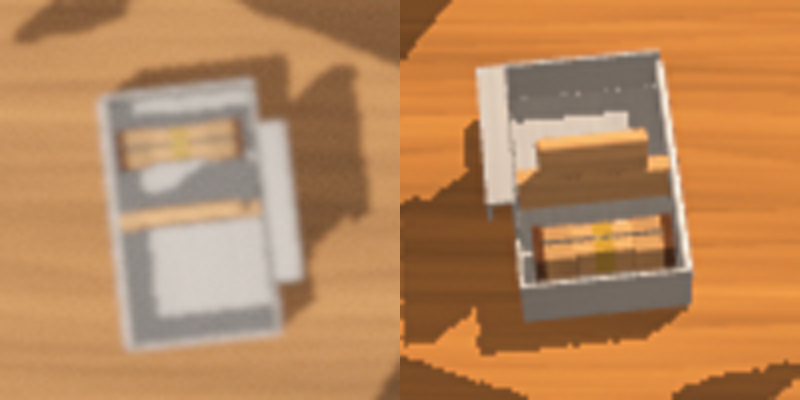

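c6 shows the clamp lying flat in the bin's +y compartment. The handle is at top crop about (190,212), and its upper part spans scene crop (537,143) to (648,133).

```bash
python3 - <<'E'
from h import *
p=lambda x,y,z:ray("top",(295+x/4-.4,205+y/4-.4),z)
q=lambda x,y,z:ray("scene",(250+(x-400)/4-.4,190+y/4-.4),z)
C=[p(98,97,35),p(253,79,45),p(283,332,45),p(125,350,35)]
D=[q(508,68,45),q(660,53,35),q(690,270,35),q(525,286,45)]
for c in(C,D):
    c=np.array(c); print(c.round(1).tolist(),c.mean(0).round(1)); 
    for i,j in((0,1),(3,2),(0,3),(1,2)):
        d=c[j]-c[i]; print(round(np.hypot(*d[:2])),np.degrees(np.arctan2(d[1],d[0])).round(1))
print("handle top near edge scene",q(537,143,75),q(648,131,75)); print("top",p(190,214,75))
s=monitor.observe();print(s["position"].round(1),s["joint_positions"].round(2))
E
```

```text
[[580.0, 103.7, 35.0], [596.1, -17.8, 45.0], [399.0, -44.8, 45.0], [382.0, 77.4, 35.0]] [489.3  29.6  40. ]
123 -82.5
123 -82.1
200 -172.4
199 -172.2
[[399.1, -34.4, 45.0], [374.7, 79.0, 35.0], [570.5, 104.9, 35.0], [592.2, -9.6, 45.0]] [484.1  35.   40. ]
116 102.2
116 100.7
195 7.3
198 7.5
handle top near edge scene [490.64389823  -5.41414953  75.        ] [478.64345334  73.31291093  75.        ]
top [487.04591303  29.86387548  75.        ]
[547.  290.1 187.8] [ 0.8   0.31 -0.2  -0.   -1.06 -0.67]
```

```bash
python3 -m crank '[[-12,-48,-10,0,0,0.5],[-24,-96,-20,0,0,0.5],[-36,-144,-20,0,0,0.5],[-48,-192,-20,0,0,0.5],[-61,-238,-20,0,0,0.5]]'
python3 -m crank '[[0,-20,-20,0,0,0],[0,-20,-20,0,0,0],[0,-20,-20,0,0,0]]'
python3 - <<'E'
from h import *
t=cams.get_image("top");s=cams.get_image("scene")
a=cv2.resize(t[205:305,295:395,::-1],None,fx=4,fy=4,interpolation=cv2.INTER_CUBIC);b=cv2.resize(s[190:290,250:350,::-1],None,fx=4,fy=4,interpolation=cv2.INTER_CUBIC)
cv2.imwrite("pics/c7.png",np.hstack([a,b]))
print(monitor.observe()["position"])
E
```

```text
clock: 7.6
position: [485.0, 45.1, 168.2]
tcp_rot: [2.365, -2.066, -0.001]
wrist_force: [1.5, -0.2, 0.1]
gripper_width: 40.1
finger_force: 0.0
clock: 7.9
position: [486.3, 26.6, 148.4]
tcp_rot: [2.364, -2.068, -0.001]
wrist_force: [0.0, -0.1, 0.8]
gripper_width: 40.3
finger_force: 0.0
[487.30416287  27.81757152 148.91597266]
```

View pics/c7.png

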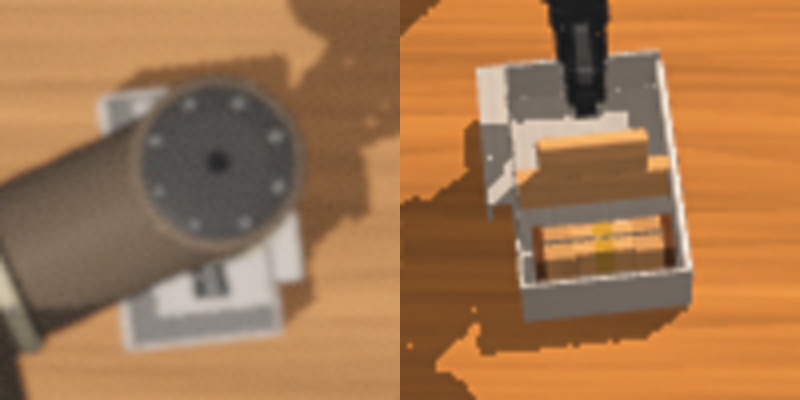

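c7: the gripper is over the handle with its fingers at scene crop (585,110), and the handle's middle is at about (592,138). I'm shifting +4 mm in y, going down and gripping.

```bash
python3 -m crank '[[-1,4,-30,0,0,0],[-1,4,-55,0,0,0],[-1,4,-75,0,0,0],[-1,4,-87,0,0,0],[-1,4,-87,0,0,0]]'
python3 -m crank '[[0,0,0,0,0,0],[0,0,0,0,0,0],[0,0,0,0,0,0],[0,0,0,0,0,0],[0,0,0,0,0,0]]' 255 90
```

```text
clock: 8.5
position: [485.4, 31.9, 60.2]
tcp_rot: [2.365, -2.064, -0.002]
wrist_force: [0.2, -0.8, -0.2]
gripper_width: 40.1
finger_force: 0.0
clock: 9.0
position: [487.2, 32.1, 62.7]
tcp_rot: [-2.364, 2.065, -0.002]
wrist_force: [-0.8, 3.8, 7.2]
gripper_width: 10.7
finger_force: 89.2
```

```bash
python3 -m crank '[[0,0,8,0,0,0],[0,0,25,0,0,0],[0,0,50,0,0,0],[0,0,80,0,0,0],[0,0,110,0,0,0]]'
python3 -m crank '[[0,0,25,0,0,0],[0,0,50,0,0,0],[0,0,70,0,0,0],[0,0,80,0,0,0],[0,0,80,0,0,0]]'
python3 - <<'E'
from h import *
t=cams.get_image("top");s=cams.get_image("scene")
a=cv2.resize(t[180:320,300:400,::-1],None,fx=3.5,fy=3.5,interpolation=cv2.INTER_CUBIC);b=cv2.resize(s[120:260,240:350,::-1],None,fx=3.5,fy=3.5,interpolation=cv2.INTER_CUBIC)
cv2.imwrite("pics/c8.png",np.hstack([a,b]))
print(monitor.observe())
E
```

```text
clock: 9.5
position: [484.6, 30.7, 172.1]
tcp_rot: [2.363, -2.067, -0.003]
wrist_force: [0.0, 1.3, -4.9]
gripper_width: 10.5
finger_force: 88.1
clock: 10.0
position: [486.0, 31.2, 252.3]
tcp_rot: [-2.364, 2.066, -0.0]
wrist_force: [-0.6, -0.8, -6.7]
gripper_width: 11.0
finger_force: 88.2
{'clock': 10.1, 'joint_positions': array([ 4.68872895e-01,  4.47649754e-02, -3.89460744e-01, -8.73930101e-04,
       -1.13830381e+00, -3.34445258e-01]), 'joint_vel': array([-2.75330625e-05,  1.31128517e-02, -1.08978164e-02,  1.67906295e-03,
        1.17122107e-05, -7.20272907e-04]), 'tau': array([ 3.07930735e-03, -3.59078836e+01,  3.17405283e+01,  7.97034234e+00,
        2.69118586e-02, -6.11165638e-05]), 'position': array([485.13600504,  31.05668594, 250.30562964]), 'tcp_rot': array([ 2.36425827e+00, -2.06679752e+00, -2.17362866e-03]), 'wrist_force': array([-0.2490295 , -0.14284229, -6.55575103]), 'moment': array([-0.0410233 ,  0.09864035, -0.01894501]), 'finger_force': 88.20062041282654, 'gripper_width': 10.680424883501585}
```

View pics/c8.png

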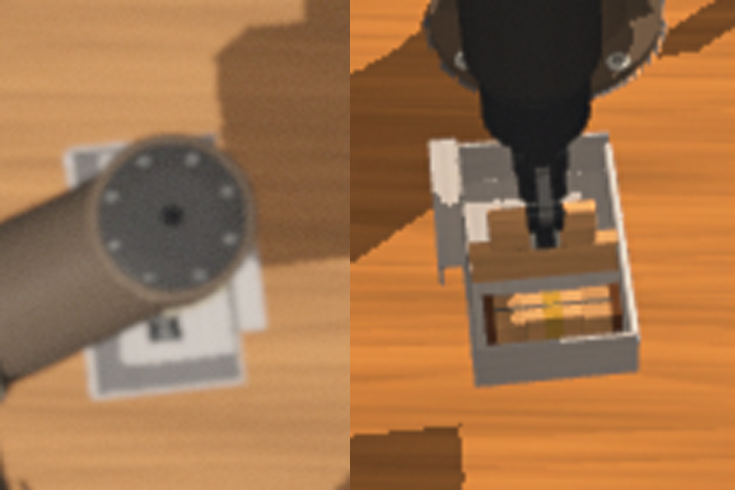

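c8 shows the bin lifted level with the clamp inside and the fingers mid-handle. The lip's near outer corner is at top crop (266,327), and the tongue's lower corner is at scene crop (441,283).

```bash
python3 - <<'E'
from h import *
p=lambda x,y,z:ray("top",(300+x/3.5-.4,180+y/3.5-.4),z).round(1)
q=lambda x,y,z:ray("scene",(240+(x-350)/3.5-.4,120+y/3.5-.4),z).round(1)
print("top lip corner (exp 435.9,-53.3):",p(266,327,283)); print("scene tongue corner (exp 554.8,-37.3):",q(441,283,260))
print("scene lip far corner top (exp ~435.9,-53.3)",q(430,140,283))
print("top near rim (exp bin(+-60,-100)): ",p(95,397,225),p(243,382,235))
xb=np.array([.134,-.991]);yb=np.array([.991,.134]);c=np.array([485,31])
for a,b in((-60,-100),(60,-100)):print(c+a*xb+b*yb)
E
```

```text
top lip corner (exp 435.9,-53.3): [437.  -56.5 283. ]
scene tongue corner (exp 554.8,-37.3): [550.9 -36.4 260. ]
scene lip far corner top (exp ~435.9,-53.3) [434.  -51.8 283. ]
top near rim (exp bin(+-60,-100)):  [380.2  73.2 225. ] [395. -43. 235.]
[377.86  77.06]
[393.94 -41.86]
```

```bash
python3 -m crank '[[10,-20,0,0,0,-2],[28,-58,0,0,0,-6],[48,-100,0,0,0,-10],[68,-142,0,0,0,-14],[84,-175,0,0,0,-17]]'
python3 -m crank '[[10,-18,0,0,0,-1.8],[10,-18,0,0,0,-1.8],[10,-18,0,0,0,-1.8]]'
python3 -m crank '[[-3,-15,0,0,0,0],[-8,-40,0,0,0,0],[-14,-70,0,0,0,0],[-19,-95,0,0,0,0],[-23,-115,0,0,0,0]]'
python3 -m crank '[[-2,-9,0,0,0,0],[-3,-15,0,0,0,0],[-3,-15,0,0,0,0],[-3,-15,0,0,0,0]]'
python3 - <<'E'
from h import *
from scipy.spatial.transform import Rotation as R
t=cams.get_image("top");s=cams.get_image("scene")
a=cv2.resize(t[155:315,420:510,::-1],None,fx=3.6,fy=3.6,interpolation=cv2.INTER_CUBIC);b=cv2.resize(s[120:280,105:235,::-1],None,fx=3.6,fy=3.6,interpolation=cv2.INTER_CUBIC)
cv2.imwrite("pics/c9.png",np.hstack([a,b]))
m=monitor.observe();y=R.from_rotvec(m["tcp_rot"]).as_matrix()[:,1];print("bin yaw",np.degrees(np.arctan2(y[1],y[0]))+90,m["position"])
E
```

```text
clock: 10.6
position: [570.0, -145.8, 249.2]
tcp_rot: [2.028, -2.396, -0.003]
wrist_force: [0.6, 1.4, -5.7]
gripper_width: 11.1
finger_force: 88.3
clock: 10.9
position: [579.1, -162.0, 249.1]
tcp_rot: [1.993, -2.425, -0.005]
wrist_force: [-0.0, 0.1, -6.4]
gripper_width: 10.6
finger_force: 88.4
clock: 11.4
position: [556.1, -277.4, 251.2]
tcp_rot: [1.998, -2.424, -0.001]
wrist_force: [0.4, 0.2, -4.8]
gripper_width: 10.7
finger_force: 88.5
clock: 11.8
position: [554.2, -291.0, 251.4]
tcp_rot: [-1.997, 2.425, 0.0]
wrist_force: [-0.1, 0.6, -5.8]
gripper_width: 10.5
finger_force: 88.4
bin yaw 258.96942823413644 [ 554.28383378 -290.94089343  251.46181974]
```

View pics/c9.png

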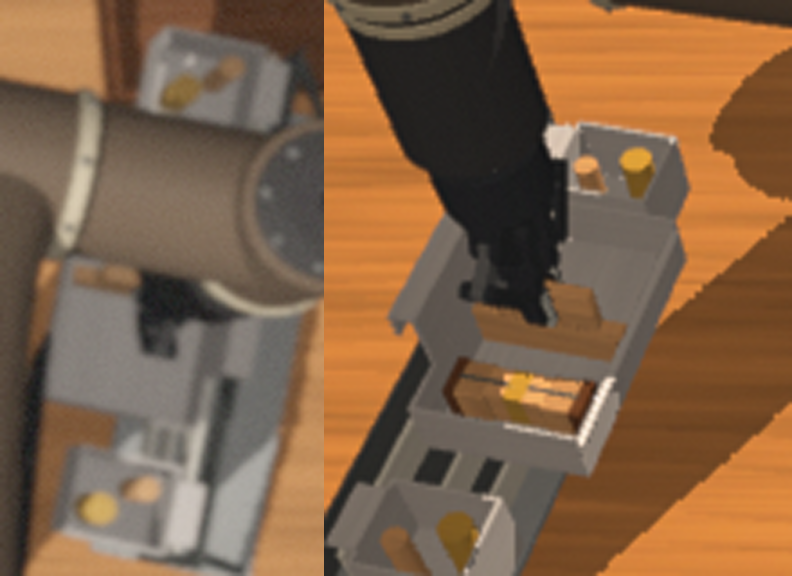

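c9 shows the bin in front of the panel between the fixed bins, clamp inside, lip over the top louvre and yaw matching (-101.0°). I'm lowering it in steps and watching the force.

```bash
python3 -m crank '[[0,-1,-15,0,0,0],[0,-1,-30,0,0,0],[0,-1,-40,0,0,0],[0,-1,-45,0,0,0],[0,-1,-45,0,0,0]]'
python3 -m crank '[[0,0,-3,0,0,0],[0,0,-6,0,0,0],[0,0,-9,0,0,0],[0,0,-11,0,0,0],[0,0,-11,0,0,0]]'
```

```text
clock: 12.4
position: [554.0, -292.4, 205.8]
tcp_rot: [1.996, -2.425, -0.001]
wrist_force: [0.2, -0.7, -5.4]
gripper_width: 10.9
finger_force: 88.3
clock: 12.9
position: [553.9, -292.7, 195.1]
tcp_rot: [1.996, -2.426, -0.001]
wrist_force: [0.3, 0.9, -6.0]
gripper_width: 11.0
finger_force: 88.5
```

No contact with the lip edge below the blade edge, so the tongue is in the slot. I'm carrying on down.

```bash
python3 -m crank '[[0,0,-3,0,0,0],[0,0,-5,0,0,0],[0,0,-7,0,0,0],[0,0,-9,0,0,0],[0,0,-9,0,0,0]]'
python3 -m crank '[[0,0,-1.5,0,0,0],[0,0,-3,0,0,0],[0,0,-3,0,0,0]]'
```

```text
clock: 13.4
position: [553.9, -292.7, 186.0]
tcp_rot: [1.996, -2.426, -0.001]
wrist_force: [-0.5, 0.5, -5.9]
gripper_width: 10.7
finger_force: 88.5
clock: 13.7
position: [553.9, -292.7, 183.2]
tcp_rot: [1.996, -2.426, -0.001]
wrist_force: [-1.7, -0.1, -6.7]
gripper_width: 10.3
finger_force: 88.5
```

```bash
python3 -m crank '[[0,0,-1,0,0,0],[0,0,-2,0,0,0],[0,0,-2,0,0,0]]'
python3 -m crank '[[0,0,-1,0,0,0],[0,0,-2,0,0,0],[0,0,-2,0,0,0]]'
```

```text
clock: 14.0
position: [554.2, -293.0, 182.3]
tcp_rot: [-1.997, 2.425, -0.001]
wrist_force: [-2.4, 2.1, 1.0]
gripper_width: 10.7
finger_force: 89.4
clock: 14.3
position: [554.3, -293.5, 181.0]
tcp_rot: [1.997, -2.425, 0.003]
wrist_force: [-4.6, -0.1, 6.2]
gripper_width: 10.8
finger_force: 90.3
```

Seated at the predicted height (TCP about 182), load now taken by the louvre. Now to release.

```bash
python3 -m crank '[[0,0,0.5,0,0,0],[0,0,1,0,0,0]]'
python3 -m crank '[[0,0,0,0,0,0],[0,0,0,0,0,0],[0,0,0,0,0,0],[0,0,0,0,0,0],[0,0,0,0,0,0]]' 145
python3 -m crank '[[0,0,0,0,0,0],[0,0,5,0,0,0],[0,0,15,0,0,0],[0,0,30,0,0,0],[0,0,50,0,0,0]]'
python3 -m crank '[[0,0,30,0,0,0],[0,0,60,0,0,0],[0,0,95,0,0,0],[0,20,120,0,0,0],[0,60,130,0,0,0]]'
python3 -m crank '[[0,50,0,0,0,0],[0,100,0,0,0,0],[0,150,0,0,0,0],[0,200,0,0,0,0],[0,240,0,0,0,0]]'
python3 - <<'E'
from h import *
t=cams.get_image("top");s=cams.get_image("scene")
a=cv2.resize(t[155:315,420:510,::-1],None,fx=3.6,fy=3.6,interpolation=cv2.INTER_CUBIC);b=cv2.resize(s[140:300,95:225,::-1],None,fx=3.6,fy=3.6,interpolation=cv2.INTER_CUBIC)
cv2.imwrite("pics/c10.png",np.hstack([a,b]))
E
```

```text
clock: 14.5
position: [554.3, -293.3, 181.3]
tcp_rot: [-1.996, 2.425, -0.002]
wrist_force: [-2.4, -1.9, 1.7]
gripper_width: 10.6
finger_force: 90.0
clock: 15.0
position: [554.2, -292.6, 180.3]
tcp_rot: [-1.996, 2.426, 0.0]
wrist_force: [-0.6, 0.3, -0.6]
gripper_width: 37.2
finger_force: 0.0
clock: 15.5
position: [553.8, -292.7, 231.2]
tcp_rot: [1.996, -2.425, -0.001]
wrist_force: [0.3, -0.1, 0.7]
gripper_width: 36.7
finger_force: 0.0
clock: 16.0
position: [554.6, -234.1, 364.3]
tcp_rot: [-1.992, 2.427, -0.007]
wrist_force: [0.8, 1.0, 0.6]
gripper_width: 36.4
finger_force: 0.0
clock: 16.5
position: [553.6, 9.6, 361.9]
tcp_rot: [-1.996, 2.423, -0.001]
wrist_force: [1.2, -0.7, 0.8]
gripper_width: 36.7
finger_force: 0.0
```

View pics/c10.png

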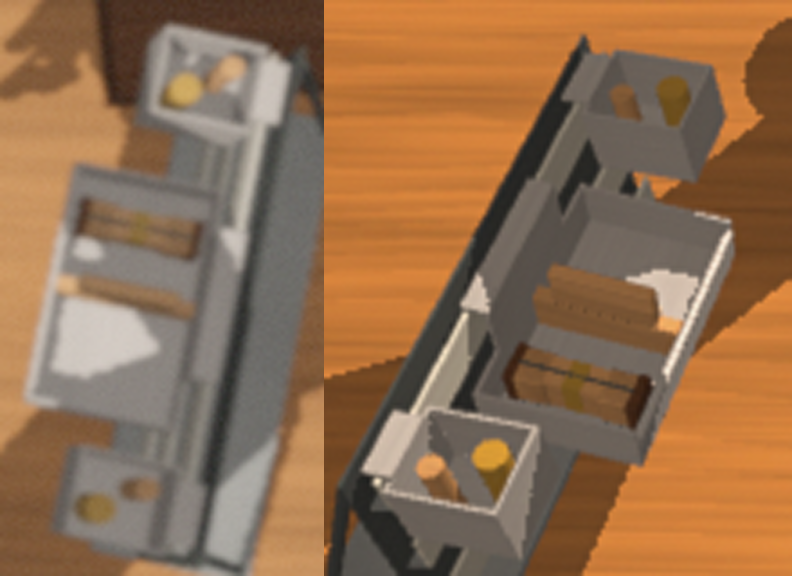

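c10 shows the bin hanging on the top louvre, centred between the fixed bins and in line with the panel, with the clamp inside. I'll let it settle and hand in.

```bash
python3 -m crank '[[0,0,0,0,0,0],[0,0,0,0,0,0],[0,0,0,0,0,0],[0,0,0,0,0,0],[0,0,0,0,0,0]]'
python3 -c "
from station import order
print(order.job_done())"
```

```text
clock: 17.1
position: [554.1, 6.4, 360.5]
tcp_rot: [1.995, -2.427, 0.0]
wrist_force: [0.4, -0.1, 0.4]
gripper_width: 37.0
finger_force: 0.0
the job is handed in; nothing more can be done
None
```

The bin now hangs on the top louvre between the two fixed bins with the ring clamp inside, as the last pictures show; I handed the job in at about 17 s and it returned no verdict.

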